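Complete the osteotome cassette and snap its lid shut

TASK

Lay the osteotome lying by itself on the bench beside the cassette into the empty middle notches of the open instrument cassette, swing the lid down, and press its front edge until the spring catch snaps over it and the lid is fully home. Finish holding it like that: keep the fingers pressing down firmly on the closed lid and do not let go. Leave the other instruments where they are.

Things in the scene. Friction and masses are not known exactly. Their poses are not given: they have to be found in the camera images.
- cassette: Open stainless instrument cassette of slotted sheet, fixed to the bench: 225 mm wide (its y), 152 mm deep (its x), walls 34 mm high, 2 mm thick. Origin: centre of its underside. +x points from the front (catch side, nearer the robot) to the hinge at the back, z up. Its floor is 4 mm up. Front and back notches are taken by two other osteotomes, 44 mm either side of the empty middle ones
- slot (a point): Middle of the empty notches, 10 mm above the underside, at notch-floor height, midway between the two grey rails (at y = -55 and +55 mm). Notches are 17 mm wide, open at the top between round posts 23 mm high (above the underside). At home the osteotome's origin is here within 2 mm across; its length lies along the cassette's y, either way round, up to 18 mm off centre lengthwise
- lid_hinge (a point): Middle of the lid's hinge line on the back wall: 79 mm behind the cassette's centre, 36 mm above its underside; the line runs along the cassette's y. The lid is a flat slotted steel sheet, 2 mm thick, 225 mm wide, reaching 155 mm from here to its front edge, 0.26 kg
- lid (a joint): Lid angle, rad: 0 closed, 1.57 upright, 1.95 back against its stop. Starts open, leaning back past upright; the stiff damped hinge holds it there. Pushed forward to about 1.1 it sinks alone in 2 s until its lip rests on the catch at 0.075 (front edge 12 mm high). From there the press plate takes up to 12 to 15 N within 5 mm; then the force drops away and the lid jumps to 0, a hard stop
- lid_press (a point): Middle of the top face of the lid's raised press plate (30 mm deep, 60 mm wide) just behind the front edge at mid-width, 134 mm from the hinge line; moves with the lid. Lid closed, its top is 40 mm above the cassette's underside, and the catch's nose stands 24 mm in front of it, its top 48 mm above the underside
- lid_edge (a point): Middle of the lid's front (free) edge, 155 mm from the hinge line; the highest point of the lid when it stands open. Moves with the lid
- catch (a joint): Spring catch: a 46 mm wide steel clip pivoted low on the middle of the cassette's front wall, with a round nose on top. rad: 0 at rest, grows to about 0.09 as the lid's lip pushes the nose outward, springs back to 0 when the lip has passed under it
- osteotome: The osteotome to load: a slim straight steel chisel lying loose and by itself on the bench just right of the cassette, 183 mm long (its y), 13 mm wide (its x), 10 mm thick (z), 70 g. Origin: centre of its underside
- osteotome_small: Osteotome already in the front notches, 175 x 11 x 10 mm, loose; stays there. Origin: centre of its underside
- osteotome_large: Osteotome already in the back notches, 191 x 15 x 10 mm, loose; stays there. Origin: centre of its underside
- curette: Bystander: thin double-ended curette, 181 mm long (its y), 9 mm wide, 8 mm high, loose on the bench. Origin: centre of its underside
- mallet: Bystander: steel mallet, 251 mm long (its y, head at +y), 72 mm wide at the head, 42 mm high, loose, left of the cassette. Origin: centre of its underside
- rongeur: Bystander: double-handled bone nipper, 171 mm long (its y), 40 mm wide, 15 mm high, loose, behind the cassette. Origin: centre of its underside
- blade_retractor: Bystander: curved blade, 220 mm long, 30 mm wide, 22 mm high, loose, on the right. Origin: centre of its underside
- rongeur_3: Bystander: bone nipper, 176 mm long, 40 mm wide, 15 mm high, loose, on the far right. Origin: centre of its underside
Things that resemble listed ones, but are neither listed nor needed, are in the scene too. What is shaped like the osteotome but red is not meant.

How it is judged:
By the outcome, as a careful person would: the job done as asked, in the order asked, and still so for the second after the job is handed in, while the arm keeps its last pose, push and grip.
It also fails if it takes over 67 s, if anything falls off the work surface, if the arm or the gripper's body presses on something with over 40 N, if the wrist force passes 120 N, or if a joint passes its speed limit or range.

ROBOT

A 7-joint arm with a two-finger parallel gripper is mounted at the origin on a cart in front of the work surface, level with it; the furniture and walls round the work are solid. World frame = base frame: x ahead of the robot, y to its left, z up, the work surface at z = 0. Lengths are in m, angles in rad, forces in N, time in s.
With the tool pointing down it reaches from about 0.4 to 0.85 m from the base axis. Payload 6.9 kg.
Tool frame: the origin (TCP) lies midway between the tips of the shut fingers; the grasp point (between the pads) lies 19 mm behind it; z points along the fingers, y is the line along which they close (so a half turn about z gives the same grasp; the last joint's range is limited). The gripper opens to 85 mm and grips with 20 to 120 N. Pads are 22 mm wide; open, the fingers measure 114 mm over their backs; the gripper's body (76 mm by 85 mm) begins 54 mm behind the grasp point. The pads swing forward as they close: fully open they stand 13 mm farther back than shut.
Start: joints at [1.349, 0.507, -0.238, 1.5, 0.126, 1.149, -0.155], TCP at [0.201, -0.592, 0.231] pointing down, gripper open.
Joint ranges: [-3.08, 3.08], [-0.24, 2.05], [-1.43, 1.35], [0, 2.5], [-1.52, 4.66], [0.17, 1.96], [-2.89, 2.89]. Speed limits (rad/s): [2.39, 2.39, 3.14, 3.14, 3.14, 3.14, 3.14].

INTERFACE

Orientations are given as a unit quaternion [x, y, z, w].
In Python, from station import ctrl gives the robot as it stands. The module is installed in compiled form; this text tells all that it offers.
- The arm moves only by the tool move_arm, never from a script. Its argument "commands" is a list of rows, each a list of 5 numbers: the shift along the tool's x, y, z in units of 1 m (1.0 is 1 m), then the turn about the tool's z in units of 360 degrees (1.0 is 360 degrees), then the closure, from 0 (fully open) to 1 (shut). In form: [[dx, dy, dz, yaw, jaw], ...]. A call has 1 to 20 rows; each row is the pose to reach, as a shift and turn from the pose commanded when the call began, along the tool's axes at that moment, turning the shorter way round; what a row does not reach only later rows make up. A row lasts 1/8 s, in which the tool goes at most 62.5 mm and 10.7 degrees, less where a joint would pass 70% of its speed; a pose out of reach is approached as far as the arm can. A call with a number of a shift or a turn outside -1 to 1 is refused whole. A call with a gripper value outside its range is refused whole. The fingers move at their own pace and stop on an object; "squeeze" is the grip in N (left out, the last holds). Time passes only in rows, so rows that repeat a pose let the fingers close. It gives the time, the measured TCP pose, the force, the opening and the grip force at its end, in the units of the state.
- ctrl.state(): the state, without advancing time (a new reading comes with each control period).
- ctrl.snapshot(name): name is "scene" or "side" or "wrist"; returns the picture (480x640x3 uint8, blue, green, red); there is no depth.
- ctrl.camera_info(name): a dict with "K" (3x3 intrinsics, pixels), "R" (3x3) and "t" (3): a world point X has camera coordinates R X + t. Camera axes: x right, y down, z forward; pixel columns grow to the right and rows downward; lengths in m; the calibration is good to about 2 mm. A picture is of the moment at which its call begins: read the wrist's pose just before it. camera_info takes no time and is no camera call; for the wrist camera it gives the pose at the moment of the call.
- ctrl.job_done(): hands the job in; it is judged then, once.
The state is a dict: "clock": time; "joints": joint angles; "qd": joint speeds; "joint_torque": joint torques, N m; "eef_pos": TCP position; "tool_rot": TCP orientation; "force": force on the tool from outside, world axes, zero at the start; "moment": the same for the moment, N m; "gripper_width": finger opening in m; "grasp_force": force on a finger pad.
Only numpy, scipy, OpenCV 4.12 (cv2) and the standard library are available. Lean on these libraries where they do the work, as an engineer would, in place of code of your own. Each camera call takes 0.05 s, during which the arm holds its last target. There are 200 camera calls.

## Working session

There is one attempt and no reset: what is moved stays moved. The work goes in short steps, Python scripts to look and compute and a tool call to move; the robot and the scene stay as the last step left them, time stands still between calls to the robot, and variables do not carry over. Pictures are saved under pics/ and viewed, at most 10 in all, crops included, and the job is handed in when it is done.

Besides the shell and the picture viewer there is one more tool, called after "Request:" by a JSON object that holds its "fn" and its "kwargs", one argument or row to a line. move_arm: Moves the arm, as the interface text tells. Its arguments: {"type":"object","properties":{"commands":{"type":"array","items":{"type":"array","items":{"type":"number"}}},"squeeze":{"type":"number"}},"required":["commands"]}

```bash
mkdir -p pics; python3 - <<'E'
from station import ctrl
import cv2
s=ctrl.state();print({k:s[k] for k in('clock','eef_pos','tool_rot','force','gripper_width')})
for n in('scene','side'):
    cv2.imwrite(f'pics/{n}0.png',ctrl.snapshot(n));c=ctrl.camera_info(n);print(n,c['K'].tolist() if hasattr(c['K'],'tolist') else c['K'],c['R'],c['t'])
E
```

```text
{'clock': 0.0, 'eef_pos': array([ 0.20036645, -0.59146762,  0.23041955]), 'tool_rot': array([ 9.86679836e-01,  1.62671640e-01, -1.90955799e-04, -8.96335209e-04]), 'force': array([-0.17972955,  0.38773714, -0.27465198]), 'gripper_width': 0.08537836980217159}
scene [[470.8213280703646, 0.0, 319.42487598819685], [0.0, 470.8213280703646, 249.08592546949245], [0.0, 0.0, 1.0]] [[ 0.98646193 -0.16321706 -0.01590759]
 [-0.09384936 -0.4823278  -0.87094902]
 [ 0.13448106  0.86065097 -0.49111583]] [-0.54944394  0.08811501  1.35617598]
side [[581.009014296116, 0.0, 319.56309278914273], [0.0, 581.009014296116, 239.015113689374], [0.0, 0.0, 1.0]] [[-0.44398673 -0.89596741  0.01087113]
 [-0.62462018  0.3007793  -0.72068123]
 [ 0.64243709 -0.32676323 -0.69318135]] [0.19298521 0.39523525 1.27827919]
```

View pics/scene0.png

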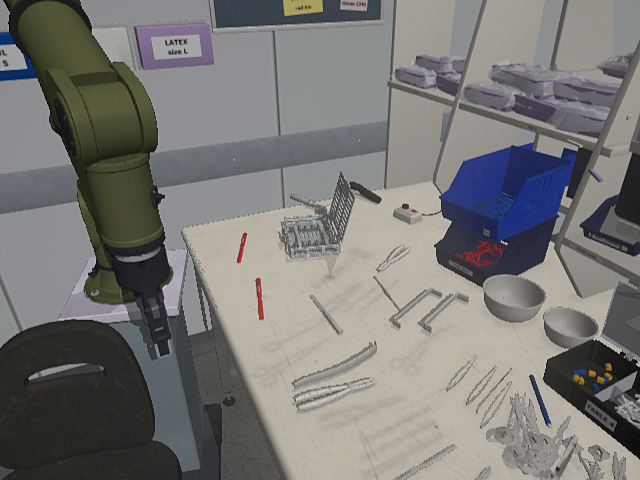

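View pics/side0.png

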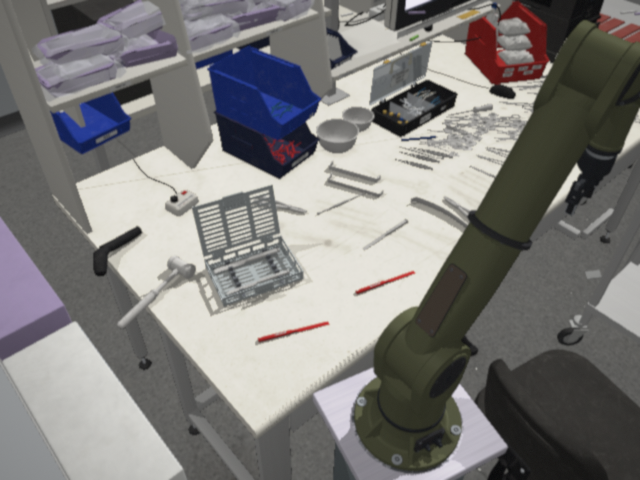

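The scene view shows the loose osteotome at (326,314), with the open cassette at about (312,238). In the side view they are at (386,234) and (252,270).

```bash
cat >h.py <<'E'
from station import ctrl
import numpy as np, cv2
from scipy.spatial.transform import Rotation as Rn
def ray(c,uv,z):
    K,R,t=(np.array(c[k]) for k in 'KRt'); uv=np.atleast_2d(np.array(uv,float))
    d=np.c_[uv,np.ones(len(uv))]@np.linalg.inv(K).T@R; o=-R.T@t
    return o+d*((z-o[2])/d[:,2])[:,None]
def proj(c,X):
    K,R,t=(np.array(c[k]) for k in 'KRt'); p=(np.atleast_2d(X)@R.T+t)@K.T
    return p[:,:2]/p[:,2:]
def tool(): 
    s=ctrl.state(); return np.array(s['eef_pos']),Rn.from_quat(s['tool_rot']).as_matrix(),s
def shift(p,R,target): return R.T@(np.array(target)-p)
E
python3 - <<'E'
from h import *
a=ctrl.camera_info('scene');b=ctrl.camera_info('side')
print('ost',ray(a,[[311,296],[341,333]],.008),ray(b,[[408,221],[365,248]],.008))
print('red',ray(a,[[259,279],[262,318]],.008),ray(b,[[414,272],[356,292]],.008))
print('cur',ray(a,[[375,279]],.008),ray(b,[[318,214],[357,196]],.008))
print('cass front corners(top)',ray(b,[[219,306],[302,272]],.036), ray(a,[[283,256],[340,262]],.0))
p,R,s=tool();print(R); w=ctrl.camera_info('wrist');print(w['K'],-np.array(w['R']).T@w['t'],w['R'])
i=cv2.imread('pics/side0.png')[160:340,170:440];cv2.imwrite('pics/sc.png',cv2.resize(i,(800,533),interpolation=cv2.INTER_CUBIC))
E
```

```text
ost [[ 0.50299115 -0.18930267  0.008     ]
 [ 0.55074116 -0.35353489  0.008     ]] [[ 0.54213428 -0.34785829  0.008     ]
 [ 0.49820592 -0.17541902  0.008     ]]
red [[ 0.37045089 -0.07951568  0.008     ]
 [ 0.36839912 -0.26073669  0.008     ]] [[ 0.35907387 -0.25000293  0.008     ]
 [ 0.36506135 -0.0725725   0.008     ]]
cur [[ 0.69224471 -0.14087332  0.008     ]] [[ 0.68678516 -0.11957483  0.008     ]
 [ 0.71020768 -0.26706363  0.008     ]]
cass front corners(top) [[0.4536281  0.27226891 0.036     ]
 [0.46827892 0.03581978 0.036     ]] [[ 0.45081769  0.05050871  0.        ]
 [ 0.61701092 -0.01831328  0.        ]]
[[ 9.47070217e-01  3.21026030e-01 -5.39673624e-04]
 [ 3.21026484e-01 -9.47068941e-01  1.55483442e-03]
 [-1.19658053e-05 -1.64578690e-03 -9.99998646e-01]]
[[376.47565767   0.         317.57570925]
 [  0.         376.47565767 238.74275202]
 [  0.           0.           1.        ]] [ 0.26941447 -0.56998417  0.37254409] [[ 0.32037276 -0.94728948 -0.0019831 ]
 [-0.90841453 -0.3078175   0.28289828]
 [-0.268597   -0.08883142 -0.95914787]]
```

View pics/sc.png

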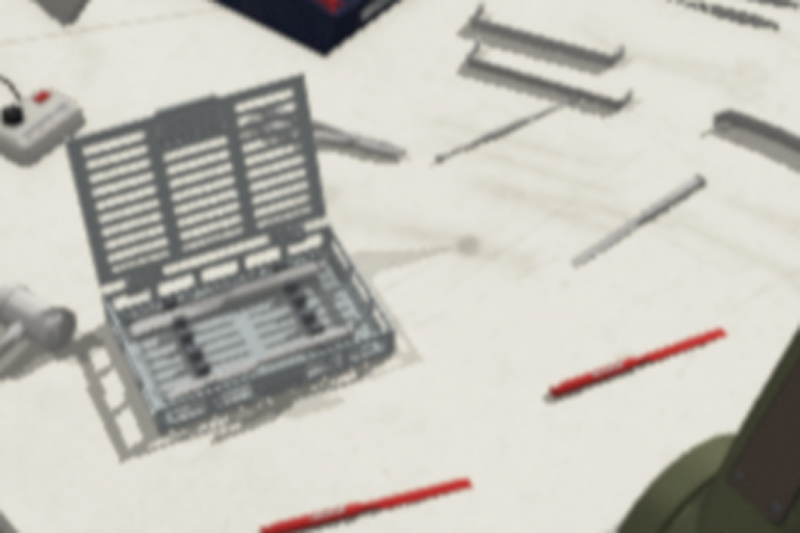

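Request:
{"fn": "move_arm", "kwargs": {
  "commands": [
    [0.41,-0.205,0,-0.238,0],
    [0.41,-0.205,0,-0.238,0],
    [0.41,-0.205,0,-0.238,0],
    [0.41,-0.205,0,-0.238,0],
    [0.41,-0.205,0,-0.238,0],
    [0.41,-0.205,0,-0.238,0],
    [0.41,-0.205,0,-0.238,0],
    [0.41,-0.205,0,-0.238,0],
    [0.41,-0.205,0,-0.238,0],
    [0.41,-0.205,0,-0.238,0],
    [0.41,-0.205,0,-0.238,0],
    [0.41,-0.205,0,-0.238,0],
    [0.41,-0.205,0,-0.238,0],
    [0.41,-0.205,0,-0.238,0]
  ]
}}

```text
clock: 1.85
eef_pos: [0.523, -0.2663, 0.2313]
tool_rot: [0.613, 0.79, -0.0, 0.0]
force: [0.7, 0.9, 0.1]
gripper_width: 0.0853
grasp_force: 0.0
```

```bash
python3 - <<'E'
from h import *
p,R,s=tool();c=ctrl.camera_info('wrist');im=ctrl.snapshot('wrist');cv2.imwrite('pics/w1.png',im)
np.savez('w1.npz',K=c['K'],R=c['R'],t=c['t'])
print(s['clock'],p,R[:,0],s['joints'],s['force'],proj(c,[.523,-.265,.008]))
E
```

```text
1.85 [ 0.52298521 -0.26631616  0.2313471 ] [-2.48288863e-01  9.68686034e-01 -9.35673433e-05] [ 0.8551851   0.50456934 -0.68023833  1.60117075  0.33864659  1.1568001
  0.34913323] [0.66360228 0.86106628 0.12624851] [[317.47553651 201.15707918]]
```

View pics/w1.png

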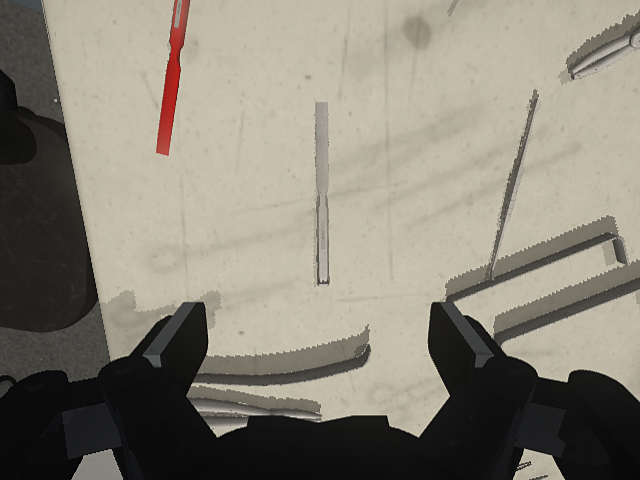

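The osteotome is at columns 316–328. Its ends are at (321,102) and (322,284), with the neck near row 193 and the handle on the lower side.

```bash
python3 - <<'E'
from h import *
c=np.load('w1.npz');im=cv2.imread('pics/w1.png')
roi=im[90:296,300:345].astype(int); sp=roi.max(2)-roi.min(2); m=((sp<14)).astype(np.uint8)
n,l,st,ce=cv2.connectedComponentsWithStats(m);k=1+np.argmax(st[1:,4]);print(st[k])
ys,xs=np.where(l==k)
for a,b in((10,50),(50,95),(110,150),(150,190)):
    q=(ys>=a)&(ys<b);print(a,xs[q].mean()+300,[(xs[ys==r].min()+300,xs[ys==r].max()+300) for r in (a+5,b-5)])
e=np.array([[xs[(ys>10)&(ys<60)].mean()+300,ys.min()+90],[xs[ys>140].mean()+300,ys.max()+90]]);P=ray(c,e,.009);print(e,P,P.mean(0),np.linalg.norm(P[1]-P[0]))
d=(P[0]-P[1]);print('heading',np.degrees(np.arctan2(d[1],d[0])))
p,R,s=tool();print('tool heading',np.degrees(np.arctan2(R[1,0],R[0,0])))
g=P.mean(0)-.012*d/np.linalg.norm(d);g[2]=.003;print('shift',shift(p,R,g))
E
```

```text
[ 15  13  13  49 266]
10 320.9627906976744 [(np.int64(316), np.int64(327)), (np.int64(316), np.int64(326))]Traceback (most recent call last):
  File "<stdin>", line 7, in <module>
    return umr_minimum(a, axis, None, out, keepdims, initial, where)
ValueError: zero-size array to reduction operation minimum which has no identity
```

```bash
cat >ost.py <<'E'
from h import *
def fit(c,im,r0,r1,c0,c1,z):
    roi=im[r0:r1,c0:c1].astype(int); bg=np.median(roi.reshape(-1,3),0); ch=(roi[...,2]-roi[...,0])
    m=(ch<(bg[2]-bg[0])*0.5).astype(np.uint8)
    m=cv2.morphologyEx(m,cv2.MORPH_CLOSE,np.ones((5,5),np.uint8))
    n,l,st,ce=cv2.connectedComponentsWithStats(m);k=1+np.argmax(st[1:,4]);ys,xs=np.where(l==k);print('comp',st[k])
    return (cv2.minAreaRect(np.c_[xs+c0,ys+r0].astype(np.float32)))
E
python3 - <<'E'
from ost import *
c=np.load('w1.npz');im=cv2.imread('pics/w1.png')
r=fit(c,im,90,296,300,345,.009);print(r)
b=cv2.boxPoints(r);b=b[np.argsort(b[:,1])];e=np.array([b[:2].mean(0),b[2:].mean(0)])
P=ray(c,e,.009);print(e,P,P.mean(0),np.linalg.norm(P[1]-P[0]))
d=(P[0]-P[1]);print('heading',np.degrees(np.arctan2(d[1],d[0])))
p,R,s=tool();print('tool heading',np.degrees(np.arctan2(R[1,0],R[0,0])))
g=P.mean(0)-.012*d/np.linalg.norm(d);g[2]=.003;print('shift',shift(p,R,g))
E
```

```text
comp [ 16  13  12  49 504]
((321.4999694824219, 127.0), (10.999998092651367, 47.99999237060547), 0.0)
[[321.49997 103.     ]
 [321.49997 151.     ]] [[ 0.50406871 -0.17605826  0.009     ]
 [ 0.51476408 -0.21740613  0.009     ]] [ 0.5094164 -0.1967322  0.009    ] 0.04270874722256667
heading 104.50271039087181
tool heading 104.3836043303603
shift [0.05874757 0.00406006 0.22834882]
```

```bash
python3 - <<'E'
from h import *
c=np.load('w1.npz')
P=ray(c,[[321.5,102.5],[322.5,284]],.009);d=P[0]-P[1];L=np.linalg.norm(d);print(P,P.mean(0),L,np.degrees(np.arctan2(d[1],d[0])))
p,R,s=tool()
g=P.mean(0)-.012*d/L;g[2]=.003;print('shift',shift(p,R,g))
E
```

```text
[[ 0.50396115 -0.17564234  0.009     ]
 [ 0.54977024 -0.34856073  0.009     ]] [ 0.52686569 -0.26210154  0.009     ] 0.17888332425147419 104.83780355360007
shift [-0.008907    0.004794    0.22835282]
```

Request:
{"fn": "move_arm", "kwargs": {
  "commands": [
    [-0.009,0.005,0.06,-0.001,0],
    [-0.009,0.005,0.12,-0.001,0],
    [-0.009,0.005,0.17,-0.001,0],
    [-0.009,0.005,0.205,-0.001,0.3],
    [-0.009,0.005,0.22,-0.001,0.5],
    [-0.009,0.005,0.227,-0.001,0.6],
    [-0.009,0.005,0.227,-0.001,1],
    [-0.009,0.005,0.227,-0.001,1],
    [-0.009,0.005,0.227,-0.001,1],
    [-0.009,0.005,0.227,-0.001,1],
    [-0.009,0.005,0.227,-0.001,1],
    [-0.009,0.005,0.227,-0.001,1]
  ],
  "squeeze": 50
}}

```text
clock: 3.4
eef_pos: [0.5309, -0.274, 0.0054]
tool_rot: [0.61, 0.792, 0.0, 0.001]
force: [-0.9, 0.2, 6.8]
gripper_width: 0.0086
grasp_force: 47.8
```

Request:
{"fn": "move_arm", "kwargs": {
  "commands": [
    [0,0,-0.03,0,1],
    [0,0,-0.08,0,1],
    [0.03,0.01,-0.14,0,1],
    [0.09,0.02,-0.19,0.01,1],
    [0.15,0.03,-0.23,0.03,1],
    [0.21,0.04,-0.245,0.031,1],
    [0.27,0.05,-0.245,0.031,1],
    [0.33,0.054,-0.245,0.031,1],
    [0.385,0.054,-0.245,0.031,1],
    [0.43,0.054,-0.245,0.031,1],
    [0.445,0.054,-0.245,0.031,1],
    [0.445,0.054,-0.245,0.031,1],
    [0.445,0.054,-0.245,0.031,1],
    [0.445,0.054,-0.245,0.031,1]
  ]
}}

```text
clock: 5.15
eef_pos: [0.4696, 0.1685, 0.2491]
tool_rot: [0.686, 0.728, -0.0, 0.0]
force: [0.9, 0.6, -0.7]
gripper_width: 0.0083
grasp_force: 45.7
```

```bash
python3 - <<'E'
from h import *
p,R,s=tool();c=ctrl.camera_info('wrist');im=ctrl.snapshot('wrist');cv2.imwrite('pics/w2.png',im)
np.savez('w2.npz',K=c['K'],R=c['R'],t=c['t'])
print(s['clock'],p,R[:,0],s['joints'],s['force'],s['gripper_width'],proj(c,[.537,.159,.01]))
E
```

```text
5.15 [0.4696329  0.16850351 0.24908328] [-5.95837583e-02  9.98223074e-01 -6.86373732e-04] [ 0.12971737  0.35169081 -0.7265861   1.78989116  0.26035987  1.09869136
 -0.62673769] [ 0.88054858  0.6086419  -0.71575019] 0.008301593220288749 [[381.4998913  212.38310148]]
```

View pics/w2.png

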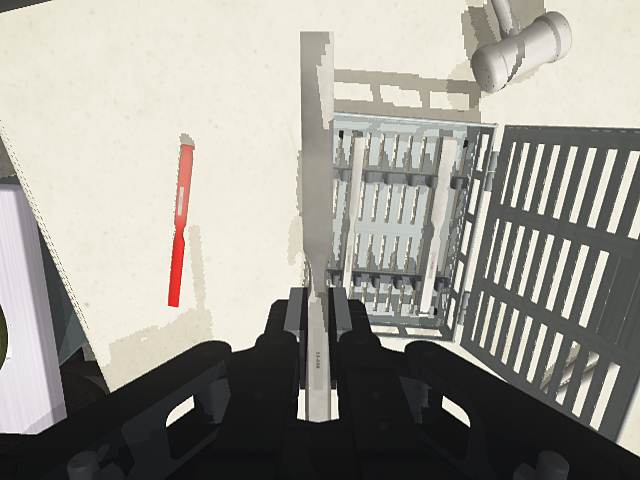

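The cassette lies at columns 330–497, rows 112–340. The neighbouring osteotomes are at about columns 355 and 437, the rails at rows ~178 and ~280, and the lid is at the right. I'll zoom in for the notches.

```bash
python3 - <<'E'
import cv2
im=cv2.imread('pics/w2.png')[105:345,300:510];cv2.imwrite('pics/w2c.png',cv2.resize(im,None,fx=2.5,fy=2.5,interpolation=cv2.INTER_CUBIC))
E
```

```text
(no output)
```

View pics/w2c.png

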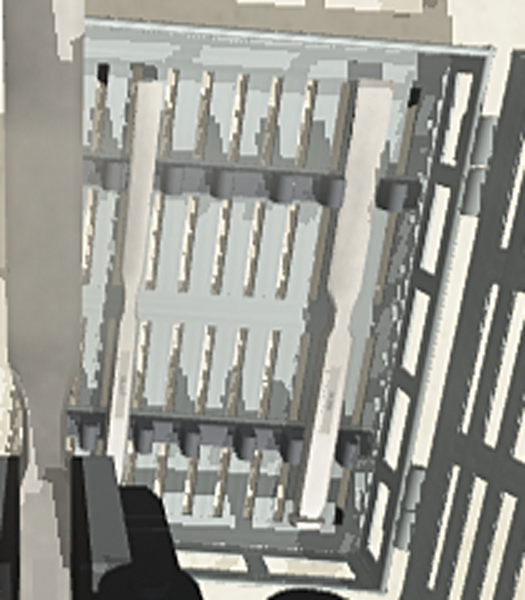

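```bash
python3 - <<'E'
from h import *
c=np.load('w2.npz');f=lambda u,v:[300+u/2.5,105+v/2.5]
A,B,D=ray(c,[f(492,47),f(383,592),f(85,18)],.034)
print(A,B,D,np.linalg.norm(A-B),'yaw edge',np.degrees(np.arctan2(A[1]-B[1],A[0]-B[0])),'side',np.degrees(np.arctan2(A[1]-D[1],A[0]-D[0]))+90)
# neighbour ends (top z~.020): small & large
for n,q in(('small',[(148,80),(118,480)]),('large',[(375,82),(313,520)])):
    P=ray(c,[f(*x) for x in q],.020);d=P[0]-P[1];print(n,P.mean(0),np.linalg.norm(d),np.degrees(np.arctan2(d[1],d[0])))
y=(A-B)/np.linalg.norm(A-B);x=np.array([y[1],-y[0],0]);C=(A+B)/2-.076*x;C[2]=0;print('centre',C)
im=cv2.imread('pics/w2c.png')
for yy in(-.055,.055):
  for xx in(-.055,-.033,-.011,.011,.033,.055):
    for z,col in((.023,(0,0,255)),(.010,(0,255,0))):
      u=(proj(c,C+x*xx+y*yy+[0,0,z])[0]-[300,105])*2.5;cv2.circle(im,(int(u[0]),int(u[1])),3,col,-1)
for yy,xx in((.1125,.076),(-.1125,.076),(.1125,-.076)):
    u=(proj(c,C+x*xx+y*yy+[0,0,.034])[0]-[300,105])*2.5;cv2.circle(im,(int(u[0]),int(u[1])),3,(255,0,255),-1)
cv2.imwrite('pics/ov.png',im)
E
```

```text
[0.62814866 0.25193292 0.034     ] [0.6247735  0.02699022 0.034     ] [0.48002249 0.2531776  0.034     ] 0.22496802089480583 yaw edge 89.14036747007424 side 89.51856376612022
small [0.50716795 0.14952894 0.02      ] 0.1665750973372988 90.72937729941516
large [0.59362067 0.14471385 0.02      ] 0.18494146751352317 90.70238507784224
centre [0.55046964 0.14060179 0.        ]
```

View pics/ov.png

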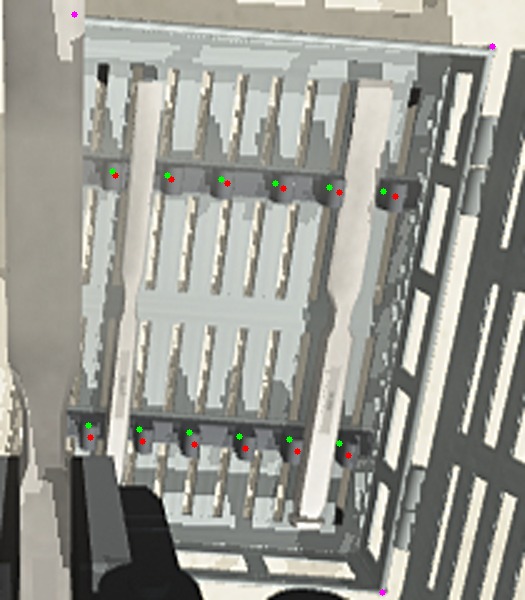

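The predicted posts and corners fall on the pictured ones: the corner distance is 225.0 mm and the slot is at about (0.5505, 0.1406). Next I'll measure how the osteotome sits in the fingers and compute the shift.

```bash
python3 - <<'E'
from h import *
c=np.load('w2.npz');p,R,s=tool()
P=ray(c,[[317,32],[318,419]],p[2]+.004);L=[shift(p,R,q) for q in P];print('ends in tool',L,'mid',np.mean(L,0))
print('heading',np.degrees(np.arctan2(R[1,0],R[0,0])))
yaw=np.radians(89.8);m=np.mean(L,0)
off=np.array([np.cos(yaw),np.sin(yaw)])*m[0]+np.array([np.sin(yaw),-np.cos(yaw)])*m[1]
t=np.r_[np.array([.5505,.1406])-off,.015];print('target',t,'shift',shift(p,R,t))
E
```

```text
ends in tool [array([ 0.10049778,  0.0005724 , -0.00404444]), array([-0.05400711,  0.00079495, -0.00397638])] mid [ 0.02324533  0.00068367 -0.00401041]
heading 93.43966580659581
target [0.54973519 0.11735719 0.015     ] shift [-0.05609046  0.07699925  0.2341303 ]
```

Request:
{"fn": "move_arm", "kwargs": {
  "commands": [
    [-0.044,0.078,0,0.01,1],
    [-0.044,0.078,0,0.01,1],
    [-0.044,0.078,0.04,0.01,1],
    [-0.044,0.078,0.09,0.01,1],
    [-0.044,0.078,0.14,0.01,1],
    [-0.044,0.078,0.175,0.01,1],
    [-0.044,0.078,0.185,0.01,1],
    [-0.044,0.078,0.185,0.01,1],
    [-0.044,0.078,0.185,0.01,1]
  ]
}}

```text
clock: 6.32
eef_pos: [0.5507, 0.1317, 0.0658]
tool_rot: [0.707, 0.707, 0.001, 0.001]
force: [0.5, -0.1, -1.0]
gripper_width: 0.0084
grasp_force: 45.8
```

```bash
python3 - <<'E'
from h import *
p,R,s=tool();c=ctrl.camera_info('wrist');im=ctrl.snapshot('wrist');cv2.imwrite('pics/w3.png',im)
np.savez('w3.npz',K=c['K'],R=c['R'],t=c['t'])
print(s['clock'],p,np.degrees(np.arctan2(R[1,0],R[0,0])),s['force'],s['gripper_width'])
E
```

```text
6.325 [0.55069272 0.13167576 0.06582855] 89.98054528790934 [ 0.52282798 -0.10572552 -0.95414035] 0.00838899670830037
```

View pics/w3.png

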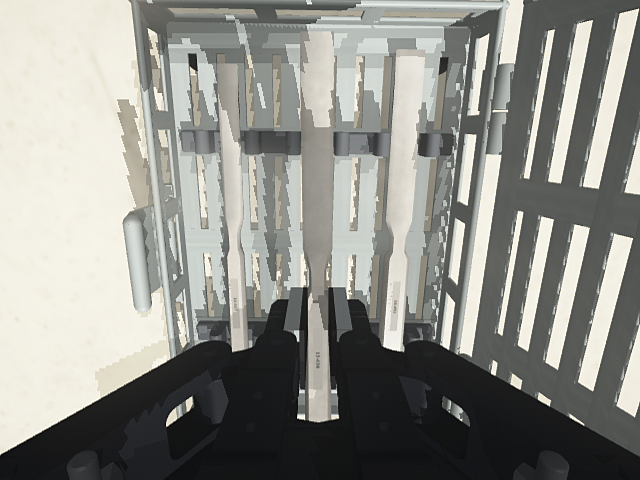

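The blade at column 317 is centred between the middle posts (293 and 342). Now lower it.

Request:
{"fn": "move_arm", "kwargs": {
  "commands": [
    [0,0,0.015,0,1],
    [0,0,0.028,0,1],
    [0,0,0.036,0,1],
    [0,0,0.042,0,1],
    [0,0,0.046,0,1],
    [0,0,0.049,0,1],
    [0,0,0.05,0,1],
    [0,0,0.05,0,1],
    [0,0,0.05,0,1]
  ]
}}

```text
clock: 7.5
eef_pos: [0.5497, 0.1315, 0.0154]
tool_rot: [0.707, 0.707, 0.0, 0.0]
force: [-2.9, -0.8, 8.6]
gripper_width: 0.0086
grasp_force: 48.7
```

Request:
{"fn": "move_arm", "kwargs": {
  "commands": [
    [0,0,0,0,0.75],
    [0,0,0,0,0.72],
    [0,0,0,0,0.72],
    [0,0,0,0,0.72],
    [0,0,-0.02,0,0.72],
    [0,0,-0.06,0,0.72],
    [0,0,-0.12,0,0.72],
    [0,0,-0.18,0,0.72],
    [0,0,-0.24,0,0.72],
    [0,0,-0.25,0,1],
    [0,0,-0.25,0,1]
  ]
}}

```text
clock: 8.88
eef_pos: [0.5497, 0.1313, 0.2644]
tool_rot: [0.707, 0.707, 0.0, 0.0]
force: [0.7, 0.2, -1.2]
gripper_width: 0.0
grasp_force: 0.0
```

```bash
python3 - <<'E'
from h import *
p,R,s=tool();c=ctrl.camera_info('wrist');im=ctrl.snapshot('wrist');cv2.imwrite('pics/w4.png',im)
np.savez('w4.npz',K=c['K'],R=c['R'],t=c['t'])
print(s['clock'],p,R,s['joints'],s['force'],s['gripper_width'])
E
```

```text
8.875 [0.54965116 0.13129422 0.26440942] [[ 1.45903416e-04  9.99999562e-01  9.24201910e-04]
 [ 9.99999958e-01 -1.45672045e-04 -2.50408264e-04]
 [-2.50273524e-04  9.24238407e-04 -9.99999542e-01]] [ 0.17064504  0.44220455 -0.68934906  1.60423241  0.29684484  1.20162562
 -0.57949671] [ 0.65202033  0.22652    -1.18144371] 3.254268661394959e-05
```

View pics/w4.png

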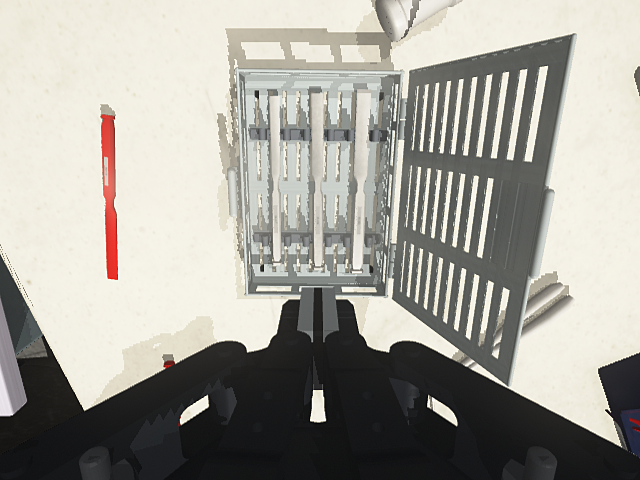

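All three osteotomes lie straight in their notches, with the loaded one at column 317. The open lid's free edge runs from (576,34) to (512,385), and the corner of a bin shows at (600,370).

```bash
python3 - <<'E'
from h import *
c=np.load('w4.npz')
print('lid edge',ray(c,[[576,34],[512,385]],.18),'plate',ray(c,[[551,190]],.165),'ost',ray(c,[[317,93],[318,268]],.018))
for z in (0,.1,.2): print('bin',z,ray(c,[[598,370]],z)[0])
E
```

```text
lid edge [[0.69029907 0.25042555 0.18      ]
 [0.68815679 0.026917   0.18      ]] plate [[0.7009326 0.1633062 0.165    ]] ost [[0.55017549 0.23406865 0.018     ]
 [0.55103749 0.05378123 0.018     ]]
bin 0 [ 0.90264678 -0.09025215  0.        ]
bin 0.1 [ 0.81594022 -0.0183501   0.1       ]
bin 0.2 [0.72923365 0.05355194 0.2       ]
```

```bash
python3 - <<'E'
from h import *
a=ctrl.camera_info('scene');b=ctrl.camera_info('side')
print(ray(a,[[437,262],[497,281]],0),ray(b,[[222,150],[293,174]],0))
E
```

```text
[[ 0.90289211 -0.0734277   0.        ]
 [ 1.02805489 -0.20283403  0.        ]] [[ 1.13620854  0.02707559  0.        ]
 [ 0.90818631 -0.1373589   0.        ]]
```

Request:
{"fn": "move_arm", "kwargs": {
  "commands": [
    [0.01,0.05,-0.01,0,1],
    [0.01,0.1,-0.01,0,1],
    [0.01,0.155,-0.01,0,1],
    [0.01,0.2,-0.01,0,1],
    [0.01,0.2,-0.005,0,1],
    [0.01,0.2,0.04,0,1],
    [0.01,0.2,0.08,0,1],
    [0.01,0.2,0.104,0,1],
    [0.01,0.2,0.104,0,1],
    [0.01,0.2,0.104,0,1]
  ]
}}

```text
clock: 10.18
eef_pos: [0.7495, 0.1417, 0.1608]
tool_rot: [0.707, 0.707, 0.0, -0.0]
force: [-0.9, -0.6, 0.7]
gripper_width: 0.0005
grasp_force: 0.0
```

Request:
{"fn": "move_arm", "kwargs": {
  "commands": [
    [0,-0.02,0,0,1],
    [0,-0.035,0,0,1],
    [0,-0.045,0,0,1],
    [0,-0.055,0,0,1],
    [0,-0.065,0,0,1],
    [0,-0.075,0,0,1],
    [0,-0.085,0,0,1],
    [0,-0.095,0,0,1],
    [0,-0.105,0,0,1],
    [0,-0.115,0,0,1]
  ]
}}

```text
clock: 11.42
eef_pos: [0.6338, 0.1415, 0.1601]
tool_rot: [0.707, 0.707, -0.0, -0.0]
force: [1.3, -0.2, 0.1]
gripper_width: -0.0002
grasp_force: 0.4
```

Request:
{"fn": "move_arm", "kwargs": {
  "commands": [
    [0,-0.01,0,0,1],
    [0,-0.02,0,0,1],
    [0,-0.03,0,0,1],
    [0,-0.04,0,0,1],
    [0,-0.05,0,0,1],
    [0,-0.06,0,0,1],
    [0,-0.068,0,0,1],
    [0,-0.072,0,0,1],
    [0,-0.072,0,0,1]
  ]
}}

```text
clock: 12.55
eef_pos: [0.5625, 0.1414, 0.1604]
tool_rot: [0.707, 0.707, 0.0, 0.0]
force: [-0.1, 0.1, 0.0]
gripper_width: -0.0001
grasp_force: 0.0
```

```bash
python3 - <<'E'
from h import *
a=ctrl.camera_info('side');im=ctrl.snapshot('side')
p,R,s=tool();print(s['clock'],p,s['force'])
cv2.imwrite('pics/s5.png',cv2.resize(im[120:340,150:430],(800,628)[:2] and (760,597),interpolation=cv2.INTER_CUBIC))
E
```

```text
12.6 [0.56280565 0.14137993 0.160366  ] [-0.04114675 -0.72578834 -0.18249923]
```

View pics/s5.png

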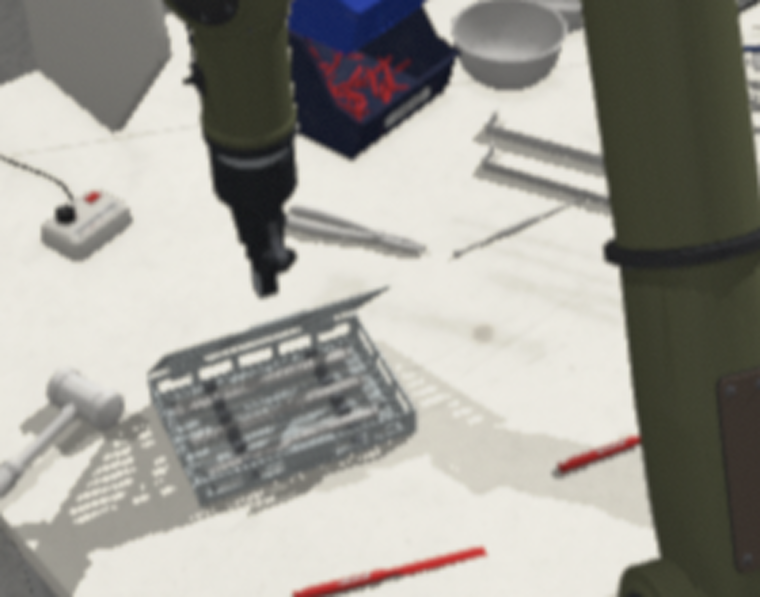

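The lid is sinking by itself. I'll wait above it, then come down on the press plate.

Request:
{"fn": "move_arm", "kwargs": {
  "commands": [
    [0,0,-0.05,0,1],
    [0,-0.03,-0.05,0,1],
    [0,-0.064,-0.05,0,1],
    [0,-0.064,-0.05,0,1],
    [0,-0.064,-0.05,0,1],
    [0,-0.064,-0.05,0,1],
    [0,-0.064,-0.05,0,1],
    [0,-0.064,-0.05,0,1],
    [0,-0.064,-0.05,0,1],
    [0,-0.064,-0.05,0,1],
    [0,-0.064,-0.05,0,1],
    [0,-0.064,-0.05,0,1],
    [0,-0.064,-0.05,0,1],
    [0,-0.064,-0.05,0,1],
    [0,-0.064,-0.05,0,1],
    [0,-0.064,-0.05,0,1],
    [0,-0.064,-0.05,0,1],
    [0,-0.064,-0.05,0,1],
    [0,-0.064,-0.05,0,1],
    [0,-0.064,-0.05,0,1]
  ]
}}

```text
clock: 15.1
eef_pos: [0.4986, 0.1414, 0.2103]
tool_rot: [0.707, 0.707, 0.0, -0.0]
force: [-0.3, -0.5, 0.6]
gripper_width: 0.0001
grasp_force: 0.0
```

Request:
{"fn": "move_arm", "kwargs": {
  "commands": [
    [0,0,0,0,1],
    [0,0,0.05,0,1],
    [0,0,0.09,0,1],
    [0,0,0.12,0,1],
    [0,0,0.14,0,1],
    [0,0,0.148,0,1],
    [0,0,0.148,0,1],
    [0,0,0.148,0,1]
  ]
}}

```text
clock: 16.1
eef_pos: [0.4992, 0.1417, 0.0631]
tool_rot: [0.707, 0.707, 0.001, 0.0]
force: [-0.8, 0.3, -1.0]
gripper_width: -0.0001
grasp_force: 0.0
```

```bash
python3 - <<'E'
from h import *
p,R,s=tool();print(s['clock'],p,s['force'])
# lid front edge check: dark lid vs images; edge line gradient in side view near expected front edge for 0.075 and 0
im=cv2.cvtColor(ctrl.snapshot('side'),cv2.COLOR_BGR2GRAY);c=ctrl.camera_info('side')
for yy in(.06,.22):
    for a in (0,.075): print(a,proj(c,[.6295-.155*np.cos(a),yy,.036+.155*np.sin(a)])[0])
    u,v=proj(c,[.6295-.155,yy,.036])[0].astype(int);print(im[v-16:v+16,u].tolist())
E
```

```text
16.1 [0.49915078 0.14168622 0.06312622] [-0.75495925  0.32675985 -1.04584042]
0 [292.73107806 273.36278948]
0.075 [292.56936396 270.25699034]
[219, 202, 192, 193, 178, 149, 162, 185, 171, 151, 170, 193, 196, 180, 163, 159, 144, 117, 107, 115, 121, 117, 120, 117, 109, 119, 129, 127, 128, 142, 172, 197]
0 [235.74743594 293.3837708 ]
0.075 [235.28050734 290.2733726 ]
[145, 148, 170, 152, 110, 106, 121, 114, 110, 119, 127, 127, 125, 123, 114, 103, 100, 101, 103, 103, 104, 106, 105, 100, 102, 109, 118, 123, 128, 136, 137, 148]
```

Lid presumably rests on the catch. I'll press down in small steps and watch the force.

Request:
{"fn": "move_arm", "kwargs": {
  "commands": [
    [0,0,0.006,0,1],
    [0,0,0.01,0,1],
    [0,0,0.012,0,1],
    [0,0,0.014,0,1],
    [0,0,0.014,0,1]
  ]
}}

```text
clock: 16.77
eef_pos: [0.4985, 0.1414, 0.049]
tool_rot: [0.707, 0.707, -0.0, 0.0]
force: [-2.5, -2.6, 10.6]
gripper_width: -0.0001
grasp_force: 5.0
```

Request:
{"fn": "move_arm", "kwargs": {
  "commands": [
    [0,0,0.001,0,1],
    [0,0,0.002,0,1],
    [0,0,0.002,0,1]
  ]
}}

```text
clock: 17.15
eef_pos: [0.4983, 0.1413, 0.0472]
tool_rot: [0.707, 0.707, -0.0, 0.0]
force: [-4.1, -2.2, 13.6]
gripper_width: 0.0
grasp_force: 6.8
```

Request:
{"fn": "move_arm", "kwargs": {
  "commands": [
    [0,0,0.001,0,1],
    [0,0,0.002,0,1],
    [0,0,0.003,0,1],
    [0,0,0.003,0,1]
  ]
}}

```text
clock: 17.65
eef_pos: [0.4981, 0.1413, 0.0433]
tool_rot: [0.707, 0.707, -0.0, -0.0]
force: [-1.6, -0.4, 2.0]
gripper_width: 0.0001
grasp_force: 1.5
```

Request:
{"fn": "move_arm", "kwargs": {
  "commands": [
    [0,0,0.001,0,1],
    [0,0,0.002,0,1],
    [0,0,0.003,0,1],
    [0,0,0.003,0,1]
  ]
}}

```text
clock: 18.15
eef_pos: [0.4987, 0.1415, 0.0402]
tool_rot: [0.707, 0.707, 0.0, -0.0]
force: [0.0, -1.4, -0.4]
gripper_width: 0.0
grasp_force: 0.0
```

The force peaked at about 14 N and then fell away, so the catch has snapped over. Now build a firm hold against the hard stop.

Request:
{"fn": "move_arm", "kwargs": {
  "commands": [
    [0,0,0.001,0,1],
    [0,0,0.002,0,1],
    [0,0,0.002,0,1]
  ]
}}

```text
clock: 18.52
eef_pos: [0.4988, 0.1415, 0.0399]
tool_rot: [0.707, 0.707, 0.0, 0.001]
force: [-4.6, -1.9, 19.9]
gripper_width: -0.0001
grasp_force: 10.0
```

Request:
{"fn": "move_arm", "kwargs": {
  "commands": [
    [0,0,0.0007,0,1],
    [0,0,0.0007,0,1],
    [0,0,0.0007,0,1],
    [0,0,0.0007,0,1]
  ]
}}

```text
clock: 19.02
eef_pos: [0.4988, 0.1415, 0.0398]
tool_rot: [0.707, 0.707, 0.0, 0.001]
force: [-6.6, -2.7, 28.2]
gripper_width: -0.0001
grasp_force: 13.7
```

```bash
python3 - <<'E'
from h import *
p,R,s=tool();print(s['clock'],p,s['force'])
if p[2]<.0415 and 15<s['force'][2]<40: print(ctrl.job_done())
E
```

```text
19.025 [0.49880097 0.14148964 0.03975133] [-6.56074302 -2.70673599 28.15418614]
the job is handed in; nothing more can be done
None
```

The osteotome is in the middle notches, and the lid is shut: the press force peaked near 14 N, dropped away, then met the hard stop at 40 mm. I handed the job in at 19 s with the fingers still pressing at about 28 N; the closed lid was confirmed by force and height only, not by a picture.

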